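# Snap the retaining cap onto the tape stand

## Task

Load the desk tape stand: take the knobbed lid off the round parts tin and lay it flat on the bare desk beside the tin, then take the retaining cap out of the tin and press it onto the stud of the tape stand, bore downwards, until it clicks and sits fully home over the roll. Keep pressing after the click and finish with the hand still bearing down firmly on the seated cap, with roughly 10 newtons, so that I can check that it sits square; do not let go or back off. Leave the glue stick and the stapler where they are.

Things in the scene. Friction and masses are not known exactly. Their poses are not given: they have to be found in the camera images.
- parts_tin: round aluminium tin, fixed to the desk, 128 mm across outside, 122 mm inside, 44 mm high, floor 3 mm thick. Origin: centre of its underside, z up. It stands on the left or right of the work area, the tape stand on the other side; the desk between them is bare.
- tin_lid: loose aluminium lid on the tin's rim, 132 mm across, 120 g: a lip under it (114 mm across, z 0 to 6 mm), the plate (z 6 to 12 mm), a round dark wooden knob (28 mm across at z 20 to 36 mm, narrower neck below). Origin: centre of the lip's lower edge, z up; 38 mm above the desk when on the tin, about 0 when lying on the desk.
- lid_knob (a point): middle of the lid's knob, on its axis, 28 mm above the lid's origin.
- snap_cap: loose black plastic cap, 60 g, upright on the tin's floor (origin at 3 mm), up to 8 mm off centre, hidden by the lid: flange 83 mm across, 5 mm thick; on it a fluted round grip 34 mm across, top at z 37 mm. Bore from below: mouth 26 mm wide, snap lip 18 mm wide at z 9 mm, chamber above to z 31 mm. Yaw is free. Origin: centre of the flange's underside, z up.
- cap_grip (a point): on the cap's axis, 20 mm above its origin, at half height of the grip.
- tape_stand: tape stand fixed to the desk: dark steel base 150 x 124 mm (x -87 to 63 mm of the origin), 12 mm high; a masking-tape roll (102 mm across, top at 37 mm) round a grey hub 73 mm across; a toothed cutter post at one corner (43 mm high, 90 mm from the axis). Origin: on the hub's upright axis at desk height, z up.
- stand_seat (a point): centre of the hub's flat top, 39 mm above the desk, where the flange ends up. On it a stud 14 mm thick, 27 mm high, tip tapered to 8 mm, with four sprung balls round it 13 mm up. A cap just set on rests on the balls 10 to 11 mm above the seat. Pushing takes up to 9 to 13 N at 5 mm above the seat, then the force drops (click) and the cap goes down to a hard stop on the seat.
- glue_stick: standing glue stick, 25 x 25 x 88 mm, loose bystander; origin at the centre of its underside.
- stapler: desk stapler, 36 x 153 x 56 mm, loose bystander; origin at the centre of its underside.
There are look-alikes about, which are no part of the job. Leave any blue look-alike of the tin_lid alone.

How it is judged (in metres and radians):
On the way, in this order (a step that is already met when the one before it is completed fails the run):
1. the lid is lifted clear of the tin (height (world z) of tin_lid above 0.06 m and contact force between the fingers and tin_lid above 0.3 N), for 0.1 s.
2. the lid lies flat on the desk beside the tin, let go (height (world z) of tin_lid below 0.006 m and angle between tin_lid's own z axis and vertical below 0.1 rad and horizontal distance between tin_lid and parts_tin above 0.12 m and contact force between the fingers and tin_lid below 0.1 N and linear speed of tin_lid below 0.03 m/s), for 0.2 s.
3. the cap is lifted out of the tin (height (world z) of snap_cap above 0.055 m and contact force between the fingers and snap_cap above 0.3 N and horizontal distance between snap_cap and stand_seat above 0.06 m), for 0.1 s.
4. the cap has clicked over the balls and sits on the seat (z of snap_cap in the frame of stand_seat below 0.002 m and horizontal distance between snap_cap and stand_seat below 0.004 m and angle between the z axis of snap_cap and the z axis of stand_seat, either way round below 0.06 rad), for 0.1 s.
At the end, for the whole second after the job is handed in: Cap clicked home: underside under 2 mm above the seat, under 4 mm off its axis, upright within 0.06 rad; fingers on it, pressing it on the stand with over 4 N through the last second. Lid flat on the desk, knob up, its middle over 120 mm from the tin's middle, untouched (all of step 4 and angle between snap_cap's own z axis and vertical below 0.06 rad and contact force between snap_cap and tape_stand above 4 N and contact force between the fingers and snap_cap above 4 N and height (world z) of tin_lid below 0.006 m and angle between tin_lid's own z axis and vertical below 0.1 rad and horizontal distance between tin_lid and parts_tin above 0.12 m and contact force between the arm and tin_lid below 0.1 N); the arm keeps its last pose, push and grip.
It fails at once if the lid is dropped or thrown (height (world z) of tin_lid above 0.04 m and horizontal distance between tin_lid and parts_tin above 0.1 m and contact force between anything else and tin_lid below 0.01 N and linear speed of tin_lid above 0.4 m/s).
It fails at once if the glue stick or the stapler is disturbed (distance of any of glue_stick, stapler from where it was at the start of the episode above 0.03 m or angle between glue_stick's own z axis and vertical above 0.5 rad).
It also fails if it takes over 69 s, if anything falls off the work surface, if the arm or the gripper's body presses on something with over 40 N, if the wrist force passes 120 N, or if a joint passes its speed limit or range.

## Robot

A 6-joint arm with a two-finger parallel gripper is mounted at the origin on a cart in front of the work surface, level with it; the furniture and walls round the work are solid. World frame = base frame: x ahead of the robot, y to its left, z up, the work surface at z = 0. Lengths are in mm, angles in rad, forces in N, time in s.
With the tool pointing down it reaches from about 350 to 975 mm from the base axis. Payload 7.1 kg.
Tool frame: the origin (TCP) lies at the very end of the fingers, on their centre line; the grasp point (between the pads) lies 19 mm behind it; x points along the fingers, y is the direction in which the jaws open and shut, and the axes are right-handed (so a half turn about x gives the same grasp; the last joint's range is limited). The gripper opens to 88 mm and grips with 3 to 60 N. Pads are 20 mm wide; open, the fingers measure 115 mm over their backs; the gripper's body (75 mm by 178 mm) begins 61 mm behind the grasp point.
Start: joints at [-0.019, 0.423, 1.63, -0, 1.089, -0.019], TCP at [624.984, 0.026, 222.675] pointing down, gripper open.
Joint ranges: [-3, 3], [-0.9, 2.11], [0.09, 2.58], [-1.31, 4.45], [0.11, 2.69], [-2.54, 2.54]. Speed limits (rad/s): [2.39, 2.39, 3.01, 3.14, 3.14, 3.14].

## Interface

Orientations are given as a rotation vector (axis times angle).
In Python, from workcell import ctrl gives the robot as it stands. The module is installed in compiled form; this text tells all that it offers.
- The arm moves only by the tool carry_out, never from a script. Its argument "commands" is a list of rows, each a list of 6 numbers: the shift along the tool's x, y, z in m, then the turn, a rotation vector about the tool's x, y, z in degrees. In form: [[tx, ty, tz, rx, ry, rz], ...]. A call has 1 to 8 rows; each row shifts and turns the pose as measured when the row begins, along the tool's axes as they then stand; what a row does not reach is not made up. A row lasts 1/8 s, in which the tool goes at most 62.5 mm and 10.7 degrees, less where a joint would pass 70% of its speed; a pose out of reach is approached as far as the arm can. A call with a gripper value outside its range is refused whole. "grip" is the closure, from 0 (fully open) to 1 (shut), set as the call begins (left out, the last holds). The fingers move at their own pace and stop on an object; the grip force is fixed at half the most. Time passes only in rows, so rows that do not move let the fingers close. It gives the time, the measured TCP pose, the force and the opening at its end, in the units of the state.
- ctrl.get_obs(): the state, without advancing time (a new reading comes with each control period).
- ctrl.get_image(name): name is "scene" or "side" or "wrist"; returns a dict with "pixels" (400x640x3 uint8, blue, green, red), "intrinsics" (3x3 intrinsics, pixels), "rvec" (rotation vector, rad) and "tvec" (3), from world to camera coordinates, as OpenCV has them. Camera axes: x right, y down, z forward; pixel columns grow to the right and rows downward; lengths in mm; the calibration is good to about 2 mm. A picture is of the moment at which its call begins. There is no depth.
- ctrl.close_job(): hands the job in, once; it reports no verdict.
The state is a dict: "t": time; "qpos": joint angles; "qvel": joint speeds; "joint_torque": joint torques, N m; "ee_pos": TCP position; "orientation": TCP orientation; "ft_force": force on the tool from outside, world axes, zero at the start; "moment": the same for the moment, N m; "width": finger opening in mm.
Only numpy, scipy, OpenCV 4.12 (cv2) and the standard library are available. Lean on these libraries where they do the work, as an engineer would, in place of code of your own. Each camera call takes 0.05 s, during which the arm holds its last target. There are 200 camera calls.

## Working session

There is one attempt and no reset: what is moved stays moved. The work goes in short steps, Python scripts to look and compute and a tool call to move; the robot and the scene stay as the last step left them, time stands still between calls to the robot, and variables do not carry over. Pictures are saved under pics/ and viewed, about 8 in all and at most 12, crops included, and the job is handed in when it is done.

Besides the shell and the picture viewer there is one more tool, called as name(argument=value, ...), one argument or row to a line, values as JSON. carry_out: Moves the arm, as the interface text tells. Its arguments: {"type":"object","properties":{"commands":{"type":"array"},"grip":{"type":"number"}},"required":["commands"]}

```bash
mkdir -p pics; cat > h.py <<'E'
import numpy as np, cv2
from workcell import ctrl
def cam(n):
    d=ctrl.get_image(n); d['R']=cv2.Rodrigues(np.array(d['rvec'],float))[0]; d['t']=np.array(d['tvec'],float).ravel(); d['K']=np.array(d['intrinsics'],float); return d
def ray(d,uv,z):
    C=-d['R'].T@d['t']; v=d['R'].T@np.linalg.inv(d['K'])@np.array([uv[0],uv[1],1.]); return C+v*(z-C[2])/v[2]
def proj(d,p):
    q=d['K']@(d['R']@np.array(p,float)+d['t']); return q[:2]/q[2]
E
python3 - <<'E'
from h import *
for n in ['scene','side','wrist']:
    d=cam(n); cv2.imwrite(f'pics/{n}0.png',d['pixels']); print(n,-d['R'].T@d['t'],d['R'][2])
o=ctrl.get_obs(); print(o); print(cv2.Rodrigues(np.array(o['orientation'],float))[0])
E
```

```text
scene [ -369.4935323  -1129.91897873   789.20123735] [ 0.58709271  0.64152169 -0.49373279]
side [  348.7425043  -1444.52564252   684.34210122] [ 0.11847051  0.89952806 -0.42049257]
wrist [624.11582428  80.30403487 383.52132364] [-0.00179345 -0.29051089 -0.95687   ]
{'t': 0.15, 'qpos': array([-1.89871413e-02,  4.23709117e-01,  1.63047838e+00, -1.36176280e-05,
        1.08859965e+00, -1.90040751e-02]), 'qvel': array([-1.37707922e-04, -3.44147271e-03, -2.34554415e-03,  9.81805741e-05,
       -1.58200277e-03, -1.47913550e-03]), 'joint_torque': array([ 9.52650989e-04, -5.44981134e+01, -2.73919362e+01,  6.45430083e-02,
        2.04369903e-02, -3.19723256e-05]), 'ee_pos': array([6.24580074e+02, 3.79934185e-02, 2.22067083e+02]), 'orientation': array([ 1.20862528,  1.21009799, -1.21005701]), 'ft_force': array([0.49439126, 0.44021488, 0.56059022]), 'moment': array([-0.0022838 , -0.00666559,  0.00667991]), 'width': 87.65177497966488}
[[-1.19450849e-03  9.99999286e-01  2.32495152e-05]
 [ 1.06159279e-05  2.32622126e-05 -1.00000000e+00]
 [-9.99999287e-01 -1.19450824e-03 -1.06437072e-05]]
```

View pics/scene0.png

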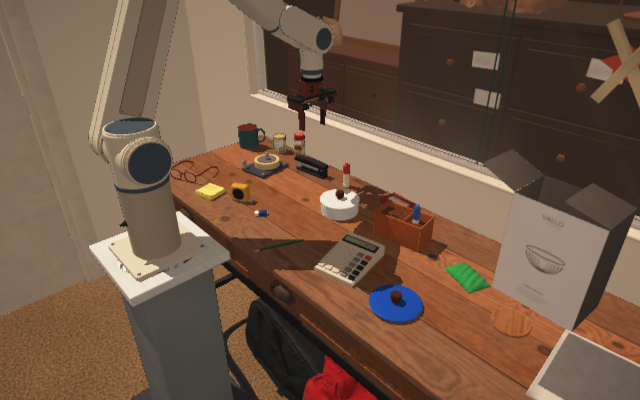

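View pics/side0.png

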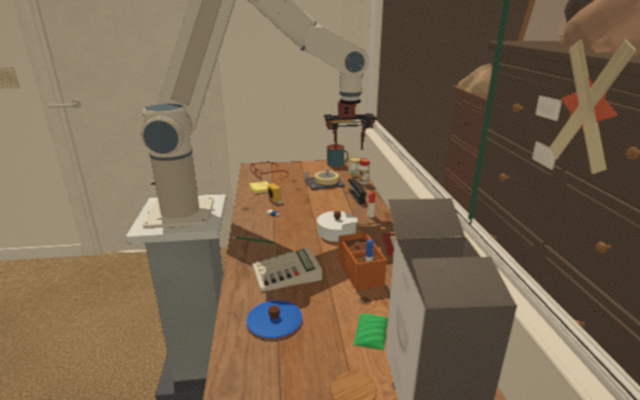

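The scene picture shows the tin with its silver lid at (340,203) and knob at (340,194). In the side picture they are at (337,228) and (338,215). The candidates for the lid are the silver one on the tin and the blue one on the desk, at scene (396,303) and side (274,318). I choose the silver one. The tape stand is at scene (266,162) and side (325,178), the stapler at scene (311,166) and the glue stick at scene (347,177).

```bash
python3 - <<'E'
from h import *
ims={n:cam(n) for n in['scene','side']}
def tri(a,b):
    A=[]
    for n,uv in(('scene',a),('side',b)):
        d=ims[n];P=d['K']@np.c_[d['R'],d['t']];A+=[uv[0]*P[2]-P[0],uv[1]*P[2]-P[1]]
    v=np.linalg.svd(np.array([r/np.linalg.norm(r) for r in A]))[2][-1];return v[:3]/v[3]
for nm,a,b,z in[('knob',(340,194),(338,215),66),('hub',(266,158),(326,176),50),('glue top',(347,166),(372,194),88),('stapler',(311,165),(357,190),30)]:
    print(nm,tri(a,b).round(),ray(ims['scene'],a,z).round(),ray(ims['side'],b,z).round())
a=cv2.resize(ims['scene']['pixels'][120:230,220:380],None,fx=5,fy=5,interpolation=2)[:, :800]
cv2.imwrite('pics/c1.png',a)
E
```

```text
knob [ 549. -221.   68.] [ 550. -220.   66.] [ 554. -217.   66.]
hub [578. 233.  32.] [563. 211.  50.] [567. 185.  50.]
glue top [ 685. -119.   93.] [ 688. -117.   88.] [ 694. -109.   88.]
stapler [679.  71.  28.] [678.  71.  30.] [677.  68.  30.]
```

View pics/c1.png

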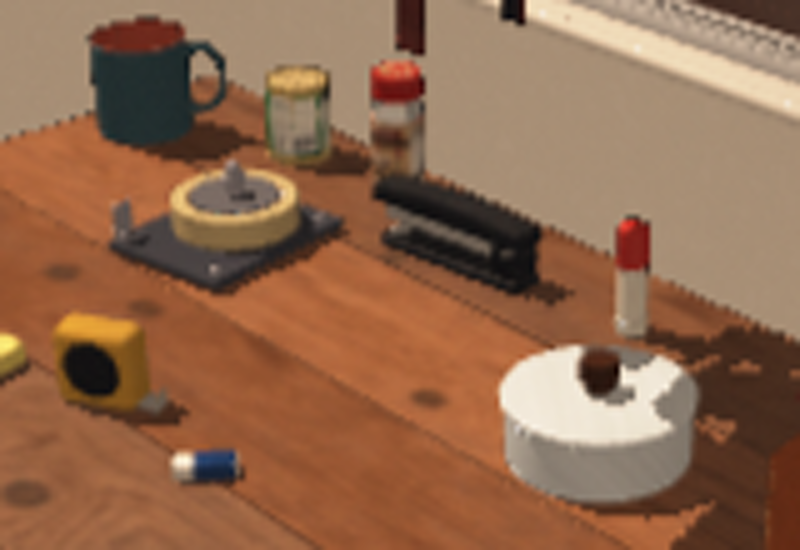

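View pics/wrist0.png

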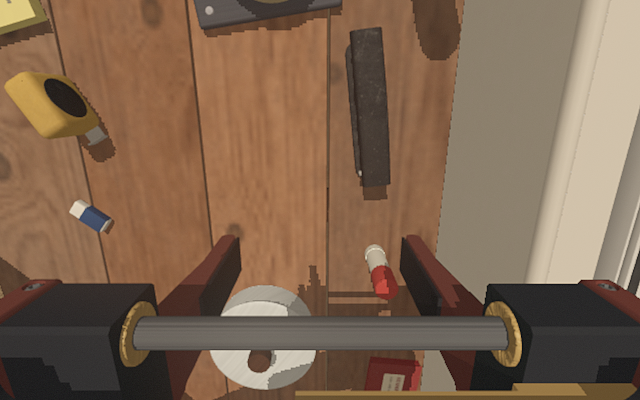

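The crop confirms the choice: a silver lid with a dark knob on the round tin, and nothing blue on it. The wrist picture shows the tin with its knob at (261,360). The glue stick is at (380,270) and the stapler at (370,105), both clear of my path. I'm moving above the tin.

carry_out(
  commands=[
    [0.014,-0.015,0.045,0,0,0],
    [0.014,-0.015,0.045,0,0,0],
    [0.014,-0.015,0.045,0,0,0],
    [0.014,-0.015,0.045,0,0,0],
    [0.014,-0.015,0.04,0,0,0],
    [0,0,0,0,0,0],
  ],
  grip=0,
)

```text
t: 1.0
ee_pos: [548.8, -225.4, 150.2]
orientation: [1.208, 1.21, -1.206]
ft_force: [1.0, 0.4, -0.4]
width: 87.5
```

```bash
cat >> h.py <<'E'
def st():
    o=ctrl.get_obs(); R=cv2.Rodrigues(np.array(o['orientation'],float))[0]
    print('t',round(o['t'],2),'ee',o['ee_pos'].round(1),'F',o['ft_force'].round(1),'w',round(o['width'],1)); print(R.round(3)); return o,R
def show(d,name,crop=None,pts={}):
    im=d['pixels'].copy()
    for k,p in pts.items():
        u=tuple(int(round(v)) for v in proj(d,p)); cv2.drawMarker(im,u,(255,0,255),0,7,1)
    if crop: x0,y0,x1,y1=crop; im=im[y0:y1,x0:x1]
    f=min(800/im.shape[1],600/im.shape[0]); cv2.imwrite('pics/'+name,cv2.resize(im,None,fx=f,fy=f,interpolation=cv2.INTER_CUBIC))
E
python3 - <<'E'
from h import *
st(); d=cam('wrist'); print(proj(d,(550,-220,66)))
show(d,'w1.png',None,{'k':(550,-220,74)})
E
```

```text
t 1.0 ee [ 548.8 -225.4  150.2] F [ 1.   0.4 -0.4] w 87.5
[[ 0.001  1.     0.003]
 [ 0.     0.003 -1.   ]
 [-1.     0.001 -0.   ]]
[322.36227162 200.34102389]
```

View pics/w1.png

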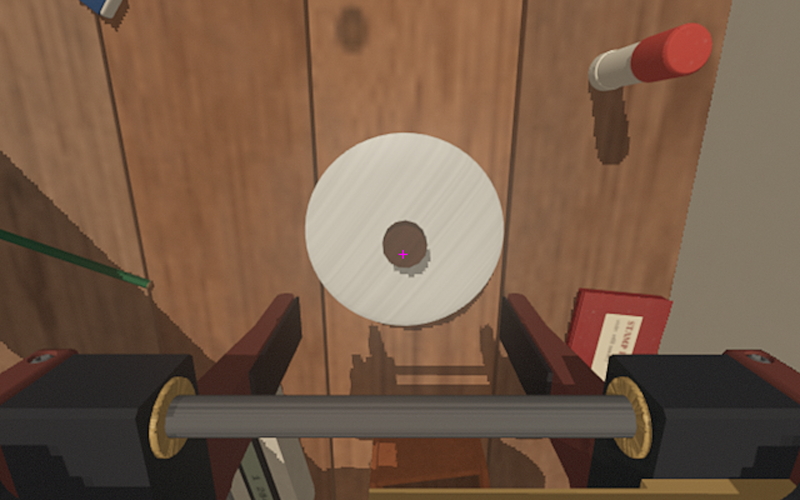

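The wrist view shows the lid disc centred at about (405,229) in the 800-wide view and the knob at (405,244). The gripper is almost centred above it in x.

```bash
python3 - <<'E'
from h import *
d=cam('wrist')
print(ray(d,(324,195.2),72),ray(d,(323.6,183.2),50))
hsv=cv2.cvtColor(d['pixels'],cv2.COLOR_BGR2HSV); m=((hsv[...,2]>130)&(hsv[...,1]<60)).astype(np.uint8); m[280:]=0;m[:,:235]=0;m[:,410:]=0
c=max(cv2.findContours(m,0,1)[0],key=cv2.contourArea); P=np.array([ray(d,p[0],50)[:2] for p in cv2.convexHull(c)],np.float32); print(cv2.minEnclosingCircle(P),cv2.fitEllipse(P))
E
```

```text
[ 552.17938431 -213.20352917   72.        ] [ 552.11826343 -209.13828691   50.        ]
((550.7112426757812, -214.41139221191406), 66.2549057006836) ((550.6964721679688, -214.38330078125), (132.0641326904297, 132.37338256835938), 32.22180938720703)
```

carry_out(
  commands=[
    [0.0,0.002,-0.011,0,0,0],
    [0.035,0,0,0,0,0],
    [0.035,0,0,0,0,0],
    [0.015,0,0,0,0,0],
    [0,0,0,0,0,0],
  ],
)

```text
t: 1.72
ee_pos: [558.2, -205.2, 67.9]
orientation: [1.204, 1.207, -1.193]
ft_force: [-0.2, 0.5, 0.6]
width: 88.1
```

carry_out(
  commands=[
    [0.0,-0.0075,0.009,0,0,0],
    [0,0,0,0,0,0],
  ],
)

```text
t: 1.98
ee_pos: [551.8, -214.7, 69.9]
orientation: [1.203, 1.205, -1.191]
ft_force: [-0.0, 0.1, -0.4]
width: 87.6
```

```bash
python3 -c "
from h import *
st()"
```

```text
t 1.98 ee [ 551.8 -214.7   69.9] F [-0.   0.1 -0.4] w 87.6
[[ 0.013  1.     0.014]
 [-0.002  0.014 -1.   ]
 [-1.     0.013  0.003]]
```

carry_out(
  commands=[
    [0.006,0,0,0.8,0,-0.75],
    [0.006,0,0,0,0,0],
    [0.004,0,0,0,0,0],
    [0,0,0,0,0,0],
  ],
)

```text
t: 2.48
ee_pos: [552.6, -215.6, 54.2]
orientation: [1.209, 1.205, -1.212]
ft_force: [0.4, 0.3, -0.4]
width: 88.1
```

```bash
python3 -c "
from h import *
st()"
```

```text
t 2.48 ee [ 552.6 -215.6   54.2] F [ 0.4  0.3 -0.4] w 88.1
[[ 0.001  1.    -0.003]
 [-0.003 -0.003 -1.   ]
 [-1.     0.001  0.003]]
```

carry_out(
  commands=[
    [0,0,0,0,0,0],
    [0,0,0,0,0,0],
    [0,0,0,0,0,0],
    [0,0,0,0,0,0],
    [0,0,0,0,0,0],
    [0,0,0,0,0,0],
  ],
  grip=1,
)

```text
t: 3.22
ee_pos: [552.7, -215.6, 54.4]
orientation: [1.209, 1.205, -1.212]
ft_force: [-0.2, -0.1, -0.1]
width: 31.4
```

carry_out(
  commands=[
    [0,0,0,0,0,0],
    [0,0,0,0,0,0],
    [0,0,0,0,0,0],
  ],
)

```text
t: 3.6
ee_pos: [551.6, -215.8, 54.3]
orientation: [1.208, 1.206, -1.213]
ft_force: [-1.7, -1.4, 1.6]
width: 26.7
```

carry_out(
  commands=[
    [-0.01,0,0,0,0,0],
    [-0.015,0,0,0,0,0],
    [-0.015,0,0,0,0,0],
    [-0.01,0,0,0,0,0],
    [0,0,0,0,0,0],
    [0,0,0,0,0,0],
  ],
)

```text
t: 4.35
ee_pos: [552.9, -215.5, 108.9]
orientation: [1.209, 1.204, -1.211]
ft_force: [0.2, -0.7, -1.5]
width: 27.3
```

```bash
python3 - <<'E'
from h import *
st(); d=cam('wrist'); show(d,'w2.png',None,{})
E
```

```text
t 4.35 ee [ 552.9 -215.5  108.9] F [ 0.2 -0.7 -1.5] w 27.3
[[ 0.002  1.    -0.002]
 [-0.004 -0.002 -1.   ]
 [-1.     0.002  0.004]]
```

View pics/w2.png

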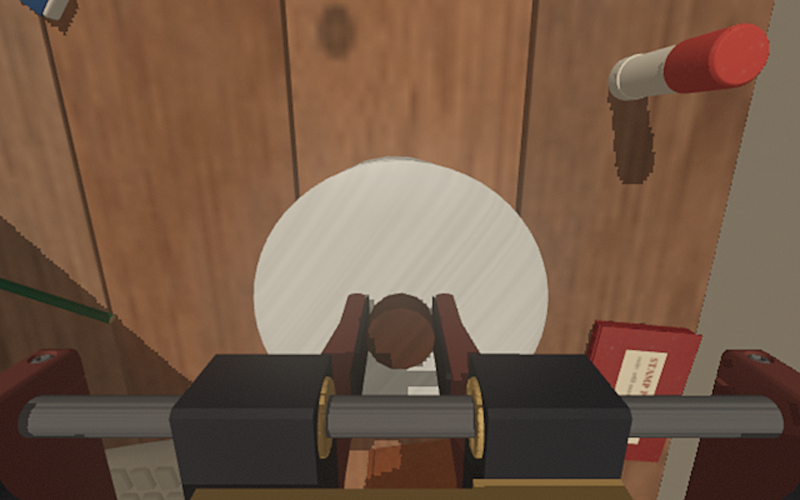

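The lid is held by its knob at (402,330) and raised. The tin's rim shows behind it. I'm carrying it towards +y over the bare desk.

carry_out(
  commands=[
    [0,0,-0.02,0,0,0],
    [0,-0.002,-0.03,0,0,0],
    [0,-0.002,-0.03,0,0,0],
    [0,-0.002,-0.03,0,0,0],
    [0,0,-0.025,0,0,0],
    [0,0,-0.01,0,0,0],
    [0,0,0,0,0,0],
    [0,0,0,0,0,0],
  ],
)

```text
t: 5.4
ee_pos: [543.7, -60.3, 105.0]
orientation: [1.207, 1.21, -1.215]
ft_force: [0.8, 0.1, -2.0]
width: 26.9
```

```bash
python3 - <<'E'
from h import *
st()
E
```

```text
t 5.4 ee [543.7 -60.3 105. ] F [ 0.8  0.1 -2. ] w 26.9
[[-0.005  1.    -0.002]
 [-0.002 -0.002 -1.   ]
 [-1.    -0.004  0.002]]
```

carry_out(
  commands=[
    [0.02,0,0,0,0,0.3],
    [0.025,0,0,0,0,0],
    [0.02,0,0,0,0,0],
    [0.01,0,0,0,0,0],
    [0,0,0,0,0,0],
  ],
)

```text
t: 6.02
ee_pos: [545.2, -64.6, 28.7]
orientation: [1.214, 1.201, -1.213]
ft_force: [-0.6, 0.0, -0.7]
width: 26.7
```

carry_out(
  commands=[
    [0.005,0,0,0,0,0],
    [0.004,0,0,0,0,0],
    [0.002,0,0,0,0,0],
    [0,0,0,0,0,0],
  ],
)

```text
t: 6.52
ee_pos: [546.7, -65.1, 18.8]
orientation: [1.216, 1.198, -1.211]
ft_force: [0.3, -0.1, -1.5]
width: 27.1
```

carry_out(
  commands=[
    [0.002,0,0,0,0,0],
    [0.0015,0,0,0,0,0],
    [0.001,0,0,0,0,0],
    [0,0,0,0,0,0],
  ],
)

```text
t: 7.02
ee_pos: [547.1, -65.1, 16.7]
orientation: [1.215, 1.198, -1.21]
ft_force: [-0.9, -0.8, 0.1]
width: 27.2
```

carry_out(
  commands=[
    [0.001,0,0,0,0,0],
    [0.001,0,0,0,0,0],
    [0,0,0,0,0,0],
  ],
)

```text
t: 7.4
ee_pos: [547.1, -65.1, 16.5]
orientation: [1.215, 1.198, -1.21]
ft_force: [-1.7, -0.5, 2.0]
width: 27.3
```

Contact is confirmed: Fz went from -1.5 to +2 with z stalled. I'm releasing.

carry_out(
  commands=[
    [0,0,0,0,0,0],
    [0,0,0,0,0,0],
    [0,0,0,0,0,0],
    [0,0,0,0,0,0],
    [0,0,0,0,0,0],
    [0,0,0,0,0,0],
  ],
  grip=0,
)

```text
t: 8.15
ee_pos: [547.7, -65.1, 15.9]
orientation: [1.215, 1.198, -1.21]
ft_force: [-0.9, 0.4, -0.3]
width: 83.6
```

carry_out(
  commands=[
    [-0.01,0,0,0,0,0],
    [-0.025,0,0,0,0,0],
    [-0.03,0,0,0,0,0],
    [-0.03,0,0,0,0,0],
    [-0.03,0,0,0,0,0],
    [-0.01,0,0,0,0,0],
    [0,0,0,0,0,0],
  ],
)

```text
t: 9.02
ee_pos: [546.4, -64.6, 157.7]
orientation: [1.216, 1.197, -1.209]
ft_force: [-0.7, 0.3, -0.6]
width: 88.1
```

```bash
python3 - <<'E'
from h import *
st()
E
```

```text
t 9.03 ee [546.4 -64.6 157.7] F [-0.7  0.3 -0.6] w 88.1
[[ 0.009  1.    -0.007]
 [-0.003 -0.007 -1.   ]
 [-1.     0.009  0.003]]
```

Now go to a viewpoint above the tin, with the fingers partly closed so they fit inside it.

carry_out(
  commands=[
    [0,0,0.03,-0.3,0,-0.5],
    [0,0,0.035,0,0,0],
    [0,0,0.035,0,0,0],
    [0,0,0.03,0,0,0],
    [0,0,0.012,0,0,0],
    [0,0,0,0,0,0],
  ],
  grip=0.3,
)

```text
t: 9.78
ee_pos: [542.3, -208.4, 150.7]
orientation: [1.205, 1.217, -1.216]
ft_force: [-0.7, 0.4, 0.1]
width: 61.0
```

```bash
python3 - <<'E'
from h import *
st(); d=cam('wrist'); show(d,'w3.png',None,{})
E
```

```text
t 9.78 ee [ 542.3 -208.4  150.7] F [-0.7  0.4  0.1] w 61.0
[[-0.01   1.     0.   ]
 [ 0.001  0.    -1.   ]
 [-1.    -0.01  -0.001]]
```

View pics/w3.png

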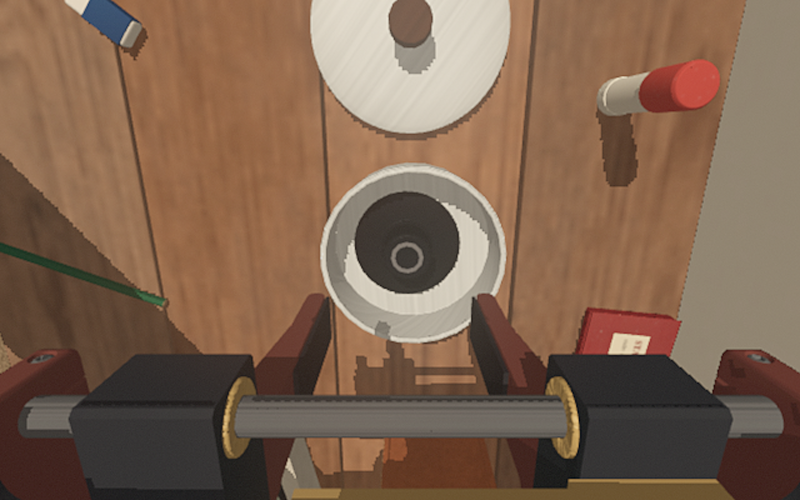

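The lid lies flat with its knob at (410,20) in the view, clear of the tin. Inside the tin the cap's flange is centred at about (407,243) and the ring on its top at (407,257).

```bash
python3 - <<'E'
from h import *
d=cam('wrist'); g=d['pixels'].max(2)
m=(g<75).astype(np.uint8); k=np.zeros_like(m);k[148:240,278:372]=1;m*=k
m=cv2.morphologyEx(m,cv2.MORPH_OPEN,np.ones((5,5)))
c=max(cv2.findContours(m,0,1)[0],key=cv2.contourArea); P=np.array([ray(d,p[0],8)[:2] for p in cv2.convexHull(c)],np.float32)
print('flange',cv2.fitEllipse(P),cv2.minEnclosingCircle(P)); print('ring',ray(d,(325.6,205.6),40))
# stand from scene/side and lid
hs=cv2.cvtColor(d['pixels'],cv2.COLOR_BGR2HSV); m=((hs[...,2]>130)&(hs[...,1]<60)).astype(np.uint8); m[112:]=0;m[:,:240]=0;m[:,415:]=0
c=max(cv2.findContours(m,0,1)[0],key=cv2.contourArea); P=np.array([ray(d,p[0],12)[:2] for p in cv2.convexHull(c) if p[0][1]>5],np.float32); print('lid partial',cv2.minEnclosingCircle(P),cv2.fitEllipse(P)[0]); print('knob top',ray(d,(328.4,17),36))
E
```

```text
flange ((544.9136352539062, -215.49383544921875), (80.89949035644531, 81.88150787353516), 8.90624713897705) ((544.7909545898438, -215.48655700683594), 41.01109313964844)
ring [ 545.15439364 -215.33777297   40.        ]
lid partial ((546.2923583984375, -65.9644775390625), 66.30441284179688) (546.2827758789062, -65.78994750976562)
knob top [546.48942007 -66.15660938  36.        ]
```

carry_out(
  commands=[
    [0.02,0.0025,0.006,0,0,0.55],
    [0.03,0,0,0,0,0],
    [0.025,0,0,0,0,0],
    [0.01,0,0,0,0,0],
    [0,0,0,0,0,0],
  ],
)

```text
t: 10.5
ee_pos: [546.1, -208.4, 64.7]
orientation: [1.205, 1.212, -1.203]
ft_force: [0.6, -0.4, 0.1]
width: 61.4
```

```bash
python3 - <<'E'
from h import *
st()
E
```

```text
t 10.5 ee [ 546.1 -208.4   64.7] F [ 0.6 -0.4  0.1] w 61.4
[[ 0.001  1.     0.007]
 [ 0.001  0.007 -1.   ]
 [-1.     0.001 -0.001]]
```

carry_out(
  commands=[
    [0,-0.001,0.007,0.4,0,0],
    [0,0,0,0,0,0],
  ],
)

```text
t: 10.75
ee_pos: [546.2, -215.8, 66.3]
orientation: [1.21, 1.207, -1.206]
ft_force: [0.3, -0.0, 0.1]
width: 61.2
```

carry_out(
  commands=[
    [0.015,0,0,0,0,0],
    [0.015,0,0,0,0,0],
    [0.01,0,0,0,0,0],
    [0,0,0,0,0,0],
  ],
)

```text
t: 11.25
ee_pos: [546.4, -216.2, 23.9]
orientation: [1.211, 1.206, -1.207]
ft_force: [0.9, 0.1, -0.5]
width: 61.2
```

carry_out(
  commands=[
    [0.006,-0.001,0,0,0,0],
    [0.005,0,0,0,0,0],
    [0.002,0,0,0,0,0],
    [0,0,0,0,0,0],
  ],
)

```text
t: 11.75
ee_pos: [545.6, -216.3, 10.1]
orientation: [1.211, 1.206, -1.206]
ft_force: [0.9, 0.0, -0.2]
width: 61.6
```

carry_out(
  commands=[
    [0,0,-0.001,0,0,0],
    [0,0,0,0,0,0],
    [0,0,0,0,0,0],
    [0,0,0,0,0,0],
    [0,0,0,0,0,0],
    [0,0,0,0,0,0],
    [0,0,0,0,0,0],
  ],
  grip=1,
)

```text
t: 12.62
ee_pos: [546.1, -215.3, 10.7]
orientation: [1.211, 1.205, -1.206]
ft_force: [1.2, -0.1, -1.0]
width: 33.8
```

```bash
python3 - <<'E'
from h import *
st()
E
```

```text
t 12.62 ee [ 546.1 -215.3   10.7] F [ 1.2 -0.1 -1. ] w 33.8
[[ 0.005  1.    -0.   ]
 [-0.001 -0.    -1.   ]
 [-1.     0.005  0.001]]
```

carry_out(
  commands=[
    [-0.015,0,0,0,0,0],
    [-0.03,0,0,0,0,0],
    [-0.03,0,0,0,0,0],
    [-0.03,0,0,0,0,0],
    [-0.02,0,0,0,0,0],
    [-0.01,0,0,0,0,0],
    [0,0,0,0,0,0],
  ],
)

```text
t: 13.5
ee_pos: [545.3, -215.2, 154.6]
orientation: [1.211, 1.202, -1.205]
ft_force: [-1.1, 0.1, -0.2]
width: 33.6
```

carry_out(
  commands=[
    [0,0,-0.03,0,0,0],
    [0,0,-0.045,0,0,0],
    [0,0,-0.045,0,0,0],
    [0,0,-0.045,0,0,0],
    [0,0,-0.045,0,0,0],
    [0,0,-0.045,0,0,0],
    [0,0,-0.02,0,0,0],
    [0,0,0,0,0,0],
  ],
)

```text
t: 14.5
ee_pos: [541.5, 67.5, 147.4]
orientation: [1.208, 1.209, -1.214]
ft_force: [-0.3, -0.3, -0.7]
width: 33.9
```

```bash
python3 - <<'E'
from h import *
st(); d=cam('wrist'); show(d,'w4.png',None,{})
E
```

```text
t 14.5 ee [541.5  67.5 147.4] F [-0.3 -0.3 -0.7] w 33.9
[[-0.003  1.    -0.002]
 [-0.002 -0.002 -1.   ]
 [-1.    -0.003  0.002]]
```

View pics/w4.png

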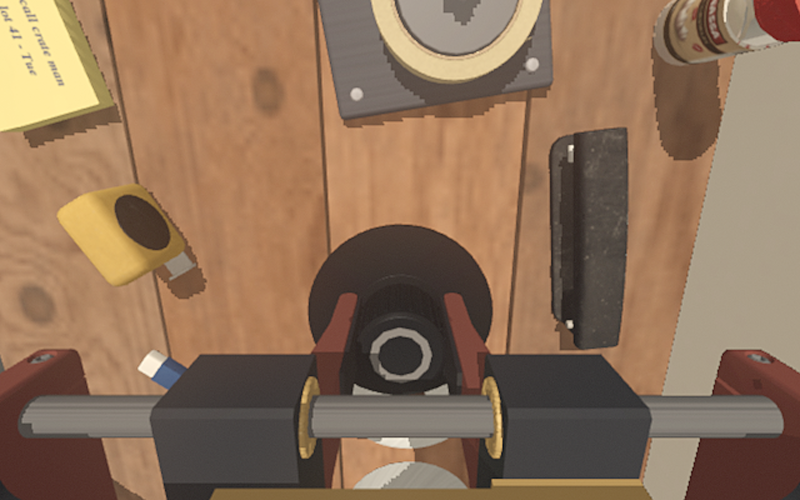

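The cap is held with its ring at (402,354). The stand is only partly in view, with its hub at about (460,25). I'm moving closer to see all of it.

carry_out(
  commands=[
    [0,0,-0.03,0,0,0],
    [0,0,-0.03,0,0,0],
    [0,0,-0.01,0,0,0],
    [0,0,0,0,0,0],
    [0,0,0,0,0,0],
  ],
)

```text
t: 15.18
ee_pos: [541.3, 132.2, 145.5]
orientation: [1.209, 1.207, -1.222]
ft_force: [0.4, 0.1, 0.1]
width: 33.9
```

```bash
python3 - <<'E'
from h import *
st(); d=cam('wrist'); cv2.imwrite('pics/w5raw.png',d['pixels']); show(d,'w5.png',None,{})
E
```

```text
t 15.18 ee [541.3 132.2 145.5] F [0.4 0.1 0.1] w 33.9
[[-0.007  1.    -0.008]
 [-0.004 -0.008 -1.   ]
 [-1.    -0.007  0.004]]
```

View pics/w5.png

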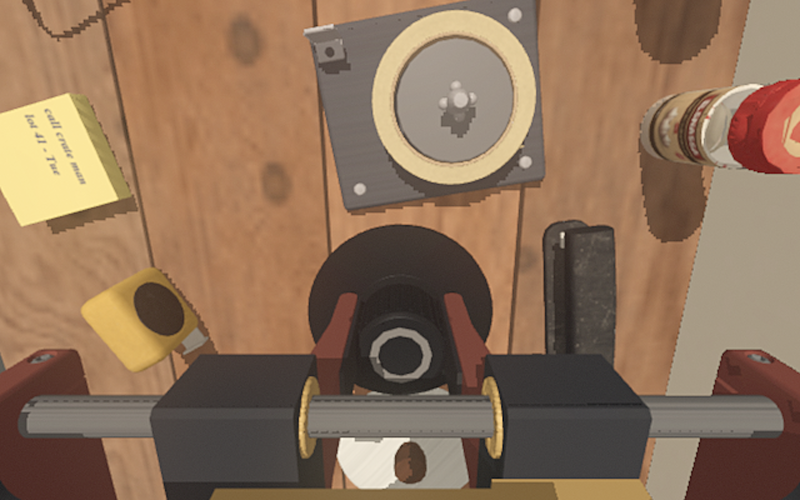

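The stand is now fully in view, with the hub at (455,98), the stud tip at (460,99) and the cutter post at (325,48). I'm fitting circles to the tape and the hub.

```bash
cat > meas.py <<'E'
from h import *
from scipy.optimize import least_squares
def fit(P):
    f=lambda q:np.hypot(P[:,0]-q[0],P[:,1]-q[1])-q[2]
    r=least_squares(f,[*P.mean(0),40],loss='soft_l1'); return r.x.round(2),np.abs(r.fun).mean().round(2)
def stand(d,seed):
    h=cv2.cvtColor(d['pixels'],cv2.COLOR_BGR2HSV)
    m=((h[...,0]>15)&(h[...,0]<35)&(h[...,1]>45)&(h[...,2]>110)).astype(np.uint8)
    x,y=map(int,seed); k=np.zeros_like(m); k[max(0,y-85):y+85,max(0,x-85):x+85]=1; m*=k
    m=cv2.morphologyEx(m,cv2.MORPH_CLOSE,np.ones((3,3)))
    c,hh=cv2.findContours(m,cv2.RETR_CCOMP,cv2.CHAIN_APPROX_NONE); i=max(range(len(c)),key=lambda i:cv2.contourArea(c[i]))
    hull=cv2.convexHull(c[i]); P=np.array([ray(d,p[0],37)[:2] for p in hull]); print('tape outer',fit(P))
    ins=[c[j] for j in range(len(c)) if hh[0][j][3]==i]
    if ins:
        q=cv2.convexHull(max(ins,key=cv2.contourArea)); P=np.array([ray(d,p[0],39)[:2] for p in q]); print('hub',fit(P))
E
python3 - <<'E'
from meas import *
d=cam('wrist'); stand(d,(363,78)); print('stud tip',ray(d,(460.5/1.25,99/1.25),66))
# cap flange top (z = TCP-7.7+5) in hand and ring (z=TCP-7.7+37)
z=ctrl.get_obs()['ee_pos'][2]-7.7
print('ring',ray(d,(402/1.25,354/1.25),z+37))
for n,s in(('scene',(267,162)),('side',(326,178))):
    e=cam(n)
E
```

```text
tape outer (array([573.74, 226.76,  51.3 ]), np.float64(0.15))
hub (array([573.61, 226.56,  37.45]), np.float64(0.26))
stud tip [574.48498946 226.6788177   66.        ]
ring [541.52575262 132.27055798 174.84750076]
```

carry_out(
  commands=[
    [0,0.01,-0.03,-0.4,0.2,0.4],
    [0,0.01,-0.03,0,0,0],
    [0,0.008,-0.025,0,0,0],
    [0,0.002,-0.005,0,0,0],
    [0,0,0,0,0,0],
    [0,0,0,0,0,0],
  ],
)

```text
t: 16.12
ee_pos: [572.2, 221.3, 145.4]
orientation: [1.211, 1.207, -1.213]
ft_force: [0.5, -0.2, -1.0]
width: 33.7
```

```bash
python3 - <<'E'
from h import *
st()
E
```

```text
t 16.12 ee [572.2 221.3 145.4] F [ 0.5 -0.2 -1. ] w 33.7
[[-0.     1.    -0.004]
 [-0.001 -0.004 -1.   ]
 [-1.    -0.     0.001]]
```

carry_out(
  commands=[
    [0.02,0.0015,-0.005,0,0,0],
    [0.02,0,0,0,0,0],
    [0.014,0,0,0,0,0],
    [0.002,0,0,0,0,0],
    [0,0,0,0,0,0],
  ],
)

```text
t: 16.75
ee_pos: [572.7, 224.4, 84.6]
orientation: [1.212, 1.206, -1.217]
ft_force: [1.2, -0.2, -0.4]
width: 34.0
```

```bash
python3 - <<'E'
from meas import *
st()
d=cam('wrist'); z=ctrl.get_obs()['ee_pos'][2]-7.7
show(d,'w6.png',None,{'h':(573.8,226.7,z+37)})
E
```

```text
t 16.75 ee [572.7 224.4  84.6] F [ 1.2 -0.2 -0.4] w 34.0
[[-0.002  1.    -0.007]
 [-0.002 -0.007 -1.   ]
 [-1.    -0.002  0.002]]
```

carry_out(
  commands=[
    [0.002,0.001,-0.0023,-0.3,0.1,0.1],
    [0,0,0,0,0,0],
    [0,0,0,0,0,0],
  ],
)

```text
t: 17.18
ee_pos: [574.8, 227.3, 84.1]
orientation: [1.211, 1.208, -1.208]
ft_force: [0.7, 0.6, -0.0]
width: 34.0
```

```bash
python3 - <<'E'
from meas import *
st()
d=cam('wrist')
show(d,'w6.png')
# one stand check from the scene and side cameras: tape top ellipse by ray to z=37
for n,s in(('scene',(267,160)),('side',(326,178))):
    e=cam(n); print(n,proj(e,(573.8,226.7,37)))
E
```

```text
t 17.18 ee [574.8 227.3  84.1] F [ 0.7  0.6 -0. ] w 34.0
[[ 0.002  1.    -0.001]
 [ 0.001 -0.001 -1.   ]
 [-1.     0.002 -0.001]]
scene [266.04702702 158.93506691]
side [326.31685579 175.29437571]
```

View pics/w6.png

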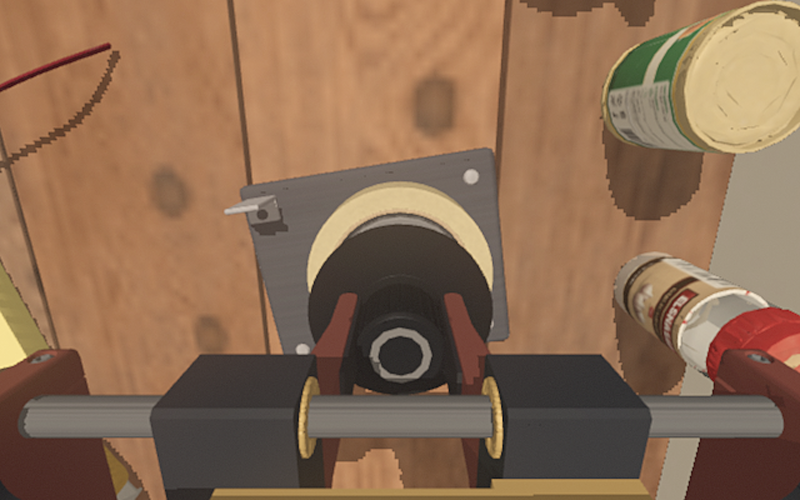

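The cap hangs just over the roll, concentric with the tape at (400,270) within the parallax. I'm lowering it over the stud.

carry_out(
  commands=[
    [0.006,-0.0008,0.0005,0,0,0],
    [0.006,0,0,0,0,0],
    [0.004,0,0,0,0,0],
    [0.002,0,0,0,0,0],
    [0,0,0,0,0,0],
  ],
)

```text
t: 17.95
ee_pos: [573.4, 226.5, 64.1]
orientation: [1.211, 1.208, -1.209]
ft_force: [0.5, 0.3, -0.8]
width: 33.7
```

carry_out(
  commands=[
    [0.003,0.0002,0,0,0,0],
    [0.002,0,0,0,0,0],
    [0.001,0,0,0,0,0],
    [0,0,0,0,0,0],
  ],
)

```text
t: 18.45
ee_pos: [574.5, 226.7, 58.3]
orientation: [1.212, 1.207, -1.207]
ft_force: [0.3, -0.4, -1.0]
width: 33.8
```

carry_out(
  commands=[
    [0.002,-0.0005,0,0,0,0],
    [0.002,0,0,0,0,0],
    [0.001,0,0,0,0,0],
  ],
)

```text
t: 18.82
ee_pos: [575.5, 227.3, 55.3]
orientation: [1.214, 1.206, -1.205]
ft_force: [-2.0, -0.9, 9.0]
width: 33.3
```

carry_out(
  commands=[
    [0.001,0,0,0,0,0],
    [0.001,0,0,0,0,0],
    [0.001,0,0,0,0,0],
  ],
)

```text
t: 19.2
ee_pos: [575.6, 227.4, 55.0]
orientation: [1.214, 1.206, -1.204]
ft_force: [-2.5, -0.6, 10.2]
width: 33.9
```

carry_out(
  commands=[
    [0.001,-0.0015,0.0005,0,0,-0.3],
    [0.0015,0,0,0,0,0],
    [0.0015,0,0,0,0,0],
  ],
)

```text
t: 19.58
ee_pos: [575.8, 227.5, 54.5]
orientation: [1.215, 1.208, -1.205]
ft_force: [-3.6, -1.7, 13.2]
width: 33.9
```

```bash
python3 - <<'E'
from h import *
st()
E
```

```text
t 19.57 ee [575.8 227.5  54.5] F [-3.6 -1.7 13.2] w 33.9
[[ 0.005  1.    -0.001]
 [ 0.004 -0.001 -1.   ]
 [-1.     0.005 -0.004]]
```

Side force of -3.6 N in x and a 2 mm drift: I'm easing off slightly and re-centring before pressing on.

carry_out(
  commands=[
    [-0.0025,-0.002,0.0008,0,-0.25,-0.3],
    [0,0,0,0,0,0],
  ],
)

```text
t: 19.82
ee_pos: [574.6, 227.0, 57.5]
orientation: [1.21, 1.208, -1.209]
ft_force: [0.3, -0.6, 1.0]
width: 34.1
```

```bash
python3 - <<'E'
from h import *
st()
E
```

```text
t 19.82 ee [574.6 227.   57.5] F [ 0.3 -0.6  1. ] w 34.1
[[ 0.001  1.    -0.001]
 [-0.    -0.001 -1.   ]
 [-1.     0.001  0.   ]]
```

carry_out(
  commands=[
    [0.003,-0.0012,0.0003,0,-0.1,-0.1],
    [0.003,-0.0012,0.0003,0,-0.1,-0.1],
    [0.003,-0.0012,0.0003,0,-0.1,-0.1],
  ],
)

```text
t: 20.2
ee_pos: [575.1, 227.4, 52.3]
orientation: [1.21, 1.204, -1.208]
ft_force: [-0.4, -1.0, 12.7]
width: 33.9
```

```bash
python3 - <<'E'
from h import *
st()
E
```

```text
t 20.2 ee [575.1 227.4  52.3] F [-0.4 -1.  12.7] w 33.9
[[ 0.004  1.    -0.001]
 [-0.003 -0.001 -1.   ]
 [-1.     0.004  0.003]]
```

carry_out(
  commands=[
    [0.003,-0.0013,0.0005,0,0.1,-0.2],
    [0.003,-0.001,0.0005,0,0,-0.1],
  ],
)

```text
t: 20.45
ee_pos: [574.2, 226.9, 47.3]
orientation: [1.211, 1.207, -1.208]
ft_force: [1.4, -0.0, -2.2]
width: 33.7
```

```bash
python3 - <<'E'
from h import *
st()
E
```

```text
t 20.45 ee [574.2 226.9  47.3] F [ 1.4 -0.  -2.2] w 33.7
[[ 0.002  1.    -0.001]
 [ 0.    -0.001 -1.   ]
 [-1.     0.002 -0.   ]]
```

The click is there: the force dropped from 12.7 N to about 0 while z went to 47.3. I'm building up the seating force.

carry_out(
  commands=[
    [0.0015,0,0,0,0,0],
    [0.0015,-0.0003,0,0,0,0],
    [0.002,-0.0003,0,0,0,0],
  ],
)

```text
t: 20.82
ee_pos: [573.9, 226.9, 46.6]
orientation: [1.21, 1.207, -1.208]
ft_force: [-5.2, -3.4, 27.2]
width: 33.7
```

```bash
python3 - <<'E'
from h import *
st()
E
```

```text
t 20.82 ee [573.9 226.9  46.6] F [-5.2 -3.4 27.2] w 33.7
[[ 0.002  1.    -0.   ]
 [-0.    -0.    -1.   ]
 [-1.     0.002  0.   ]]
```

carry_out(
  commands=[
    [0.0008,0,0,0,0,0],
    [0.0008,0,0,0,0,0],
  ],
)

```text
t: 21.08
ee_pos: [573.9, 226.9, 46.6]
orientation: [1.21, 1.207, -1.208]
ft_force: [-0.2, -0.5, 11.2]
width: 34.0
```

```bash
python3 - <<'E'
from h import *
for i in range(6):
    d=cam('wrist'); o=ctrl.get_obs(); print(round(o['t'],2),o['ee_pos'].round(1),o['ft_force'].round(1))
d=cam('side'); a=d['pixels'][150:260,260:400]
e=cam('wrist')['pixels']; s=cv2.resize(a,None,fx=4,fy=4,interpolation=2); e=cv2.resize(e,(640,400))[100:330,180:440]
cv2.imwrite('pics/fin.png',np.hstack([s[:440],cv2.resize(e,(240,212))]) if 0 else cv2.copyMakeBorder(s,0,0,0,0,0))
canvas=np.zeros((600,800,3),np.uint8); canvas[:440,:560]=s; canvas[388:,560:]=cv2.resize(e,(240,212)); cv2.imwrite('pics/fin.png',canvas)
E
```

```text
21.12 [573.9 226.9  46.6] [-1.3 -1.4 11.5]
21.18 [573.9 226.9  46.6] [-1.  -0.8 11.5]
21.23 [573.9 226.9  46.6] [-0.8 -0.7 12.1]
21.27 [573.9 226.8  46.6] [-1.2 -1.6 12.5]
21.32 [573.9 226.9  46.6] [-1.6 -0.6 11.7]
21.38 [573.9 226.9  46.6] [-1.3 -0.5 12.4]
```

View pics/fin.png

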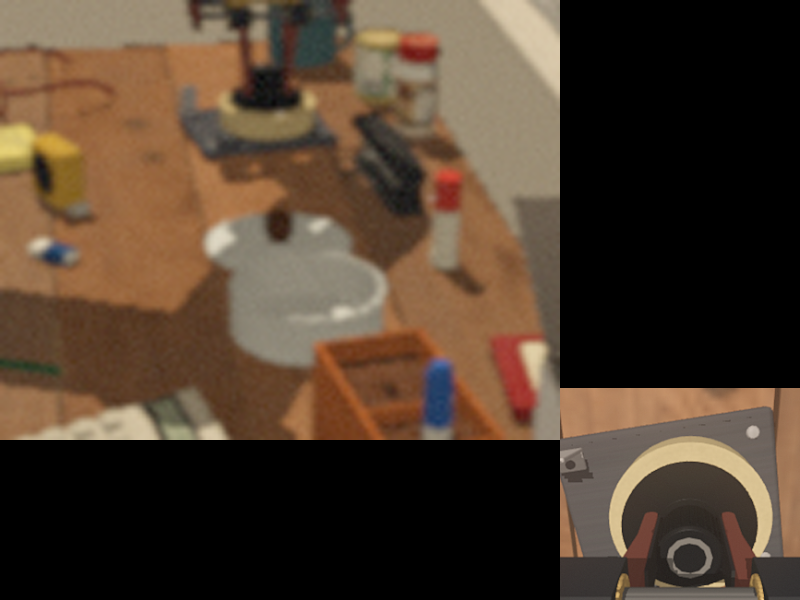

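The cap sits concentric on the roll with the fingers on it, at (690,530) in the inset. The lid lies knob up behind the empty tin at (280,235). The glue stick at (445,220) and the stapler at (388,165) look untouched. I'm handing in.

```bash
python3 -c "
from h import *
print(ctrl.close_job()); st()"
```

```text
the job is handed in; nothing more can be done
None
the job is handed in; nothing more can be done
```

The tape stand is loaded and the job is handed in; the interface gave no verdict. The cap is clicked home on the stud, and the hand is still bearing down on it at about 12 N, a little over the 10 N you asked for.

- **Lid:** I took it off by its knob and laid it flat on the bare desk. Its middle is at about (546, -66) mm, roughly 148 mm from the tin's middle.
- **Cap:** the push rose to about 13 N, then dropped at the click. The cap came to a hard stop with the finger tips at z 46.6 mm, which puts the underside within a few tenths of a millimetre of the seat. The hand is upright to about 0.002 rad and within about 0.3 mm of the stand's axis as I measured it.
- **Final push:** it held at 11.5 to 12.5 N over the last readings before hand-in. The last pictures show the cap concentric on the roll, the lid knob up, and the glue stick and stapler in place.

Two things went less smoothly. The first press drifted about 2 mm sideways with nearly 4 N of side force, so I eased off, re-centred and pressed again. The push also peaked at about 27 N just as the cap reached the stop, before I brought it down.

I could read the seating height only from the hand's position and the force, not from a separate picture measurement.

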